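# Shut the rattan toiletry basket and hold it up level

### The job

The rattan toiletry basket on the washstand is packed for the outdoor shower: press both of its flaps fully shut, then pick it up by its arched handle and lift it about 10 cm clear of the washstand top, keeping it level, without disturbing the things around it. Finish while still holding it there by the handle, steady and level in the air; do not put it down or let go.

Things in the scene. Friction and masses are not known exactly. Their poses are not given: they have to be found in the camera images.
- basket: The rattan toiletry basket to be lifted, loose on the washstand top (z = 0): woven box 290 mm long (own x), 185 mm wide (own y), walls 100 mm high, two hinged flaps on top, arched handle over its middle. Origin: centre of its underside; z up. Its long side lies across the robot's view within 0.6 rad. With its load it weighs 0.75 to 1 kg; one side may be heavier.
- handle: The arched handle, fixed to the basket: a bent bamboo strap 24 mm wide (basket x) that rises from the middle of both long sides and crosses over the basket, its highest face 197 mm above the basket's underside. Same origin and axes as the basket.
- handle_grip (a point): Centre of the handle's straight, level top piece, 190 mm above the basket's underside. That piece is 24 mm wide (this point's x = basket x, the way to pinch it), 96 mm long (y) and 14 mm thick; below it is free down to the shut flaps (80 mm).
- flap_a (a joint): Flap on the basket's +x half: opening in rad, 0 = shut on the rim, 1.3 = widest; starts part open. Woven plate 133 mm long, 180 wide, 8 thick, hinged near the basket's middle (hinge: underside of plate, basket x = +14 mm, 100 mm up); the free edge rises towards the handle. Stiff hinge: it stays where left, and goes down when pressed from above with 1 to 2 N near its free edge.
- flap_b (a joint): The same for the mirror-image flap on the basket's -x half (hinge at basket x = -14 mm).
- flap_a_edge (a point): Middle of the free edge of flap a, on its upper face: 133 mm from the hinge, 108 mm above the basket's underside when shut.
- flap_b_edge (a point): The same for flap b.
- shampoo_centre (a point): Blue plastic shampoo bottle with white cap, 52 x 145 x 32 mm, lying in the basket's +x half; part of the load, stays in. This point: centre of the bottle's thickness.
- mug_centre (a point): White ceramic mug, 72 mm across, 82 mm high, standing in the basket's -x half; part of the load, stays in. This point: centre, half-way up.
- shelf: Raised wooden shelf board along the back of the washstand, fixed: 170 x 1060 mm, top 60 mm high; two open rattan baskets (145 x 250 x 85 mm) are screwed on it 300 mm left and right of its middle; a steel clamp with a black hair clip is at the middle of its front edge. Bottles stand in its baskets. Origin: on the washstand, 35 mm in front of the board's front edge, under the hair clip.
- soap_dish_centre (a point): Soap dish made of half a dark brown coconut shell with a pale bar of soap in it, 112 mm across, 42 mm high, loose on the washstand top. Where it stands varies; not part of the job. This point: centre, half-way up.
- lotion_centre (a point): White lotion bottle with a black pump head, 62 mm across, 160 mm high, loose on the washstand top. Where it stands varies; not part of the job. This point: centre, half-way up.
- cream_jar_centre (a point): Amber glass cream jar with a pale wooden lid, 70 mm across, 58 mm high, loose on the washstand top. Where it stands varies; not part of the job. This point: centre, half-way up.
- tumbler_centre (a point): Bamboo tumbler with two toothbrushes standing in it, 70 mm across, 100 mm high (brushes to about 175 mm), loose on the washstand top. Where it stands varies; not part of the job. This point: centre, half-way up.
- tongue_cleaner_centre (a point): Stainless steel tongue cleaner, a thin loop 140 mm long, lying flat, 5 mm thick, loose on the washstand top. Where it stands varies; not part of the job. This point: centre, half-way up.
Mind the look-alikes: they are no part of the job. Leave any purple or red look-alike of the part that bears mug_centre alone.

How it is judged:
On the way, in this order (a step that is already met when the one before it is completed fails the run):
1. both flaps pressed shut while the basket stands on the washstand (value of joint each of flap_a, flap_b below 0.07 rad and height (world z) of basket below 0.01 m), for 0.2 s.
2. basket lifted by its handle clear of the washstand, level and shut (height (world z) of basket above 0.05 m and angle between basket's own z axis and vertical below 0.13 rad and contact force between the fingers and handle above 2 N and contact force between basket and shelf below 0.2 N and value of joint each of flap_a, flap_b below 0.07 rad), for 0.3 s.
At the end, for the whole second after the job is handed in: Basket held by its handle (finger force over 2 N), underside 50 to 200 mm above the washstand top, tilt under 0.13 rad, still (under 0.03 m/s, 0.2 rad/s), not resting on the shelf, both flaps shut (under 0.07 rad), shampoo bottle and mug inside (all of step 2 and height (world z) of basket below 0.2 m and linear speed of basket below 0.03 m/s and angular speed of basket below 0.2 rad/s and horizontal distance between each of shampoo_centre, mug_centre and basket below 0.16 m and z of shampoo_centre in the frame of basket between 0 and 0.1 m and z of mug_centre in the frame of basket between 0 and 0.1 m); the arm keeps its last pose, push and grip.
It fails at once if the basket is tipped more than 0.3 rad (angle between basket's own z axis and vertical above 0.3 rad).
It fails at once if a thing standing around on the washstand is disturbed (moved more than 30 mm) (distance of any of soap_dish_centre, lotion_centre, cream_jar_centre, tumbler_centre, tongue_cleaner_centre from where it was at the start of the episode above 0.03 m).
It fails at once if the shelf at the back is knocked (over 10 N) (contact force between any of basket, the fingers, the arm and shelf above 10 N).
It also fails if it takes over 58 s, if anything falls off the work surface, if the arm or the gripper's body presses on something with over 40 N, if the wrist force passes 120 N, or if a joint passes its speed limit or range.

### The arm

A 6-joint arm with a two-finger parallel gripper is mounted at the origin on the work surface. World frame = base frame: x ahead of the robot, y to its left, z up, the work surface at z = 0. Lengths are in m, angles in rad, forces in N, time in s.
With the tool pointing down it reaches from about 0.35 to 0.85 m from the base axis. Payload 8.1 kg.
Tool frame: the origin (TCP) lies midway between the tips of the shut fingers; the grasp point (between the pads) lies 19 mm behind it; z points along the fingers, y is the line along which they close (so a half turn about z gives the same grasp; the last joint's range is limited). The gripper opens to 93 mm and grips with 3 to 60 N. Pads are 15 mm wide; open, the fingers measure 128 mm over their backs; the gripper's body (75 mm by 188 mm) begins 65 mm behind the grasp point.
Start: joints at [-1.255, 0.13, 1.488, -0, 1.523, -0.085], TCP at [0.234, -0.552, 0.219] pointing down, gripper open.
Joint ranges: [-2.96, 2.96], [-0.89, 2.26], [0.02, 2.5], [-1.34, 4.48], [0, 2.73], [-2.66, 2.66]. Speed limits (rad/s): [2.39, 2.39, 2.79, 3.14, 3.14, 3.14].

### API

Orientations are given as a rotation vector (axis times angle).
In Python, from plant import robot, cams gives the robot as it stands. The module is installed in compiled form; this text tells all that it offers.
- The arm moves only by the tool play_rows, never from a script. Its arguments are lists of equal length, an entry for each row: "slide": the shift along the tool's x, y, z scaled (see below), a list of three; "twist": the turn, a rotation vector about the tool's x, y, z scaled (see below), a list of three. A call has exactly 8 rows; each row shifts and turns the commanded pose from where the row before left it, along the tool's axes as they then stand; what a row does not reach is not made up. The controller multiplies each number of a shift by 25 cm and each number of a turn by 60 degrees. A row lasts 1/10 s, in which the tool goes at most 50 mm and 8.59 degrees, less where a joint would pass 70% of its speed; a pose out of reach is approached as far as the arm can. A call with a number of a shift or a turn outside -1 to 1 is refused whole. A call with a gripper value outside its range is refused whole. "fingers" is the closure, from -1 (fully open) to 1 (shut), set as the call begins (left out, the last holds). The fingers move at their own pace and stop on an object; "force" is the grip in N (left out, the last holds). Time passes only in rows, so rows that do not move let the fingers close, or fill a call up. It gives the time, the measured TCP pose, the force, the opening and the grip force at its end, in the units of the state.
- robot.read_state(): the state, without advancing time (a new reading comes with each control period).
- cams.read_camera(name): name is "side" or "top" or "wrist"; returns (picture, depth): 480x640x3 uint8, red, green, blue; 480x640 float32, m along the optical axis (not along the pixel's ray), 0 where there is no reading.
- cams.get_calibration(name): a dict with "fx", "fy", "cx", "cy" (pixels), "world_from_camera" (4x4, takes a point from camera to world coordinates). Camera axes: x right, y down, z forward; pixel columns grow to the right and rows downward; lengths in m; the calibration is good to about 2 mm. The wrist camera is an equidistant fisheye: a pixel r from the principal point sees the ray r / f radians off the axis. A picture is of the moment at which its call begins: read the wrist's pose just before it. get_calibration takes no time and is no camera call; for the wrist camera it gives the pose at the moment of the call.
- robot.close_job(): hands the job in; it is judged then, once.
The state is a dict: "t": time; "q": joint angles; "dq": joint speeds; "joint_torque": joint torques, N m; "tool_pos": TCP position; "orientation": TCP orientation; "force": force on the tool from outside, world axes, zero at the start; "wrist_torque": the same for the moment, N m; "opening": finger opening in m; "gripper_force": force on a finger pad.
Only numpy, scipy, OpenCV 4.12 (cv2) and the standard library are available. Lean on these libraries where they do the work, as an engineer would, in place of code of your own. Each camera call takes 0.05 s, during which the arm holds its last target. There are 200 camera calls.

## Working session

There is one attempt and no reset: what is moved stays moved. The work goes in short steps, Python scripts to look and compute and a tool call to move; the robot and the scene stay as the last step left them, time stands still between calls to the robot, and variables do not carry over. Pictures are saved under pics/ and viewed, at most 10 in all, crops included, and the job is handed in when it is done.

Besides the shell and the picture viewer there is one more tool, called after "Emit:" as name(argument=value, ...) on one line, values as JSON. play_rows: Moves the arm, as the interface text tells. Shifts and turns lie within -1 to 1; 1 stands for 25 cm of shift or 60 degrees of turn. Its arguments: {"type":"object","properties":{"slide":{"type":"array"},"twist":{"type":"array"},"fingers":{"type":"number"},"force":{"type":"number"}},"required":["slide","twist"]}

```bash
mkdir -p pics
python3 - <<'E'
from plant import robot,cams
import numpy as np,cv2
s=robot.read_state();print({k:np.round(v,3) for k,v in s.items()})
for n in("side","top"):
    p,d=cams.read_camera(n);cv2.imwrite(f"pics/{n}0.png",p[:,:,::-1]);np.savez(f"{n}0.npz",p=p,d=d)
    c=cams.get_calibration(n);print(n,{k:np.round(v,4) for k,v in c.items()}, (d>0).mean())
E
```

```text
{'t': np.float64(0.0), 'q': array([-1.255,  0.131,  1.489,  0.   ,  1.523, -0.085]), 'dq': array([-0.001,  0.001,  0.001,  0.001,  0.001,  0.001]), 'joint_torque': array([ 0.0000e+00, -5.5984e+01, -4.9176e+01,  7.7000e-02,  3.5000e-02,
       -0.0000e+00]), 'tool_pos': array([ 0.234, -0.552,  0.218]), 'orientation': array([-3.077, -0.625,  0.   ]), 'force': array([-0.318,  0.543, -0.061]), 'wrist_torque': array([-0.004,  0.007, -0.037]), 'gripper_force': np.float64(0.0), 'opening': np.float64(0.093)}
side {'fx': np.float64(477.1986), 'fy': np.float64(477.1986), 'cx': np.float64(321.2652), 'cy': np.float64(243.8212), 'world_from_camera': array([[ 0.9969, -0.0534,  0.0585,  0.4873],
       [-0.0774, -0.501 ,  0.862 , -1.1131],
       [-0.0168, -0.8638, -0.5035,  0.7541],
       [ 0.    ,  0.    ,  0.    ,  1.    ]])} 0.9961751302083334
top {'fx': np.float64(558.1348), 'fy': np.float64(558.1348), 'cx': np.float64(315.4179), 'cy': np.float64(240.7413), 'world_from_camera': array([[ 0.0145, -0.9965,  0.0821,  0.4596],
       [-0.9999, -0.0142,  0.0043, -0.0626],
       [-0.0032, -0.0822, -0.9966,  1.3865],
       [ 0.    ,  0.    ,  0.    ,  1.    ]])} 0.995888671875
```

View pics/side0.png

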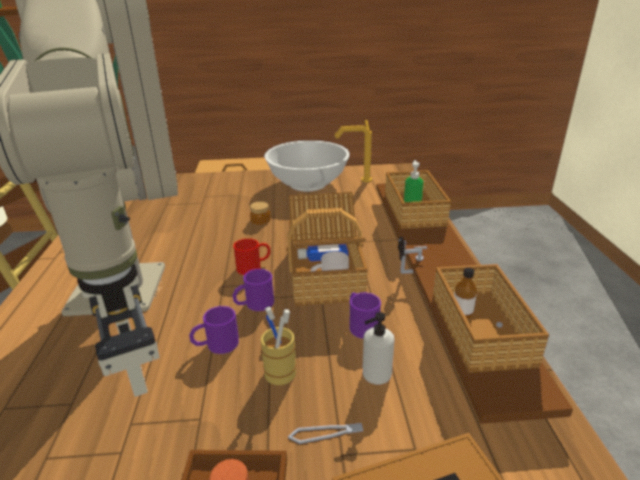

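View pics/top0.png

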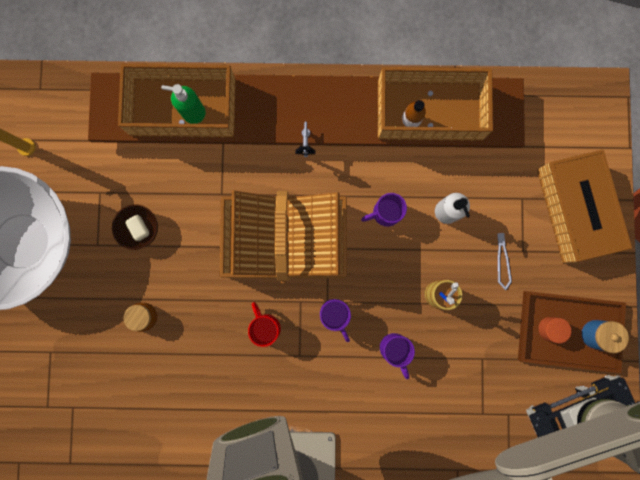

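The side view shows the basket at about (327,250), with the far flap standing steep, the near one partly open, the blue shampoo and white mug inside, and purple and red mugs around it. In the top view the basket spans cols 222–347 and rows 192–277, with the handle strap at col ~281. The hair clip is at (305,150).

```bash
cat > h.py <<'E'
import numpy as np,cv2
from plant import robot,cams
def cloud(n,d,c=None):
    c=c or cams.get_calibration(n); v,u=np.mgrid[:480,:640]
    P=np.stack([(u-c["cx"])/c["fx"]*d,(v-c["cy"])/c["fy"]*d,d],-1)
    T=c["world_from_camera"]; return P@T[:3,:3].T+T[:3,3]
def look(n):
    p,d=cams.read_camera(n); return p,cloud(n,d)
E
python3 - <<'E'
from h import *
np.set_printoptions(suppress=True,precision=3)
C={}
for n in("top","side"):
    z=np.load(n+"0.npz"); C[n]=cloud(n,z["d"])
T=C["top"]
for r in (205,220,235,250,268):
    print("row",r); print(np.array([np.r_[c,T[r,c]] for c in range(218,356,6)]).T[1:])
print("col281");print(np.array([T[r,281] for r in range(188,284,5)]).T)
S=C["side"]
print("side handle", np.array([S[v,u] for v,u in((211,310),(211,325),(211,340),(213,300),(215,345))]))
# handle band from both clouds
for n in C:
    P=C[n].reshape(-1,3); o=P[(P[:,0]>.33)&(P[:,0]<.62)&(abs(P[:,1])<.25)&(P[:,2]>.18)&(P[:,2]<.26)]
    print(n,len(o),o.min(0),o.max(0))
# objects tall by top
h=(T[:,:,2]>.02).astype(np.uint8);h[:,:]=cv2.morphologyEx(h,cv2.MORPH_OPEN,np.ones((3,3)))
k,l,st,ce=cv2.connectedComponentsWithStats(h)
for i in range(1,k):
    if st[i,4]>100: P=T[l==i]; print(ce[i].round(),P.min(0),P.max(0))
E
```

```text
row 205
[[ 0.66   0.647  0.659  0.632  0.634  0.636  0.638  0.64   0.642  0.644
   0.636  0.636  0.647  0.645  0.644  0.643  0.642  0.641  0.64   0.64
   0.639  0.65   0.666]
 [ 0.189  0.158  0.157  0.114  0.103  0.092  0.08   0.068  0.056  0.043
   0.025  0.012  0.003 -0.011 -0.026 -0.039 -0.053 -0.066 -0.08  -0.093
  -0.106 -0.122 -0.142]
 [ 0.001  0.096  0.012  0.202  0.187  0.172  0.163  0.152  0.134  0.126
   0.182  0.181  0.111  0.121  0.131  0.14   0.148  0.156  0.164  0.166
   0.174  0.099 -0.006]]
row 220
[[ 0.622  0.611  0.621  0.6    0.601  0.603  0.605  0.607  0.608  0.46
   0.601  0.602  0.612  0.611  0.61   0.609  0.609  0.608  0.607  0.606
   0.606  0.615  0.627]
 [ 0.188  0.156  0.155  0.114  0.102  0.091  0.08   0.068  0.055 -0.063
   0.023  0.011  0.002 -0.012 -0.026 -0.04  -0.053 -0.067 -0.08  -0.093
  -0.106 -0.123 -0.142]
 [-0.001  0.1    0.016  0.193  0.187  0.171  0.157  0.144  0.133  1.387
   0.202  0.195  0.11   0.122  0.128  0.135  0.142  0.153  0.159  0.169
   0.173  0.097  0.001]]
row 235
[[ 0.585  0.577  0.584  0.568  0.569  0.57   0.571  0.573  0.574  0.
[... 2606 characters left out ...]
 0.407 0.037]
[444. 294.] [ 0.412 -0.393  0.021] [ 0.48  -0.063  1.387]
[535. 316.] [ 0.289 -0.689  0.02 ] [ 0.46  -0.063  1.387]
[608. 334.] [ 0.266 -0.81   0.02 ] [ 0.46  -0.063  1.387]
[139. 317.] [ 0.349 -0.063  0.02 ] [0.46  0.395 1.387]
[342. 327.] [ 0.333 -0.14   0.021] [ 0.402 -0.084  0.091]
[555. 329.] [ 0.338 -0.661  0.02 ] [ 0.46  -0.063  1.387]
[256. 336.] [ 0.321 -0.063  0.02 ] [0.46  0.097 1.387]
[388. 342.] [ 0.298 -0.265  0.02 ] [ 0.46  -0.063  1.387]
[405. 360.] [ 0.25  -0.289  0.02 ] [ 0.46  -0.063  1.387]
[570. 365.] [ 0.269 -0.766  0.02 ] [ 0.294 -0.576  0.033]
[574. 434.] [ 0.191 -0.645  0.218] [ 0.46  -0.063  1.387]
[259. 454.] [ 0.02  -0.068  0.021] [0.46  0.126 1.387]
```

Emit:
play_rows(slide=[[0, 0, -0.12], [0, 0, -0.12], [0, 0, -0.12], [0.107, -0.137, 0], [0.107, -0.137, 0], [0.107, -0.137, 0], [0.107, -0.137, 0], [0.107, -0.137, 0]], twist=[[0, 0, 0.122], [0, 0, 0.122], [0, 0, 0.122], [0, 0, 0], [0, 0, 0], [0, 0, 0], [0, 0, 0], [0, 0, 0]], fingers=1, force=20)

```text
t: 0.9
tool_pos: [0.3654, -0.3773, 0.3082]
orientation: [-3.141, -0.027, 0.001]
force: [0.9, -0.7, 0.2]
opening: 0.0336
gripper_force: 0.0
```

Emit:
play_rows(slide=[[0.107, -0.137, 0], [0.107, -0.137, 0], [0.107, -0.137, 0], [0.107, -0.137, 0], [0.107, -0.137, 0], [0.107, -0.137, 0], [0.107, -0.137, 0], [0, 0, 0]], twist=[[0, 0, 0], [0, 0, 0], [0, 0, 0], [0, 0, 0], [0, 0, 0], [0, 0, 0], [0, 0, 0], [0, 0, 0]])

```text
t: 1.7
tool_pos: [0.5497, -0.1314, 0.3077]
orientation: [-3.139, -0.036, 0.001]
force: [-0.9, -0.5, -0.3]
opening: 0.0006
gripper_force: 0.0
```

Run:
```python
from h import *
np.set_printoptions(suppress=True,precision=4)
s=robot.read_state();print(s['t'],s['tool_pos'],s['orientation'],s['q'],s['force'],s['opening'])
for n in("top","side"):
    z=np.load(n+"0.npz");P=cloud(n,z["d"]).reshape(-1,3)
    o=P[(P[:,0]>.54)&(P[:,0]<.606)&(abs(P[:,1]-.014)<.025)&(P[:,2]>.185)&(P[:,2]<.215)]
    print(n,"handle",len(o),np.median(o,0),np.percentile(o,[3,97],axis=0)[:,1])
    for lo,hi in((.09,.135),(-.125,-.085)):
        f=P[(P[:,0]>.5)&(P[:,0]<.64)&(P[:,1]>lo)&(P[:,1]<hi)&(P[:,2]>.15)&(P[:,2]<.24)]
        if len(f): print(n,"flap edge",f[:,1].min(),f[:,1].max(),np.percentile(f[:,2],98))
```

```text
1.7 [ 0.5497 -0.1314  0.3077] [-3.1393 -0.0356  0.001 ] [-0.3265  0.0175  1.4461  0.0018  1.6793  1.2219] [-0.9143 -0.5251 -0.262 ] 0.000600386501590926
top handle 368 [0.5733 0.018  0.1974] [0.0061 0.0295]
top flap edge 0.09000630448225982 0.12448369006215076 0.20397822753603417
top flap edge -0.10956185957579573 -0.08502291570571203 0.17971317083478566
side handle 190 [0.5718 0.0098 0.195 ] [0.0037 0.0296]
side flap edge 0.09003694551571528 0.12426301786922989 0.20085228654263285
side flap edge -0.11240109407323251 -0.08963789717348702 0.17625569637367755
```

Emit:
play_rows(slide=[[0.031, -0.044, 0.144], [0.031, -0.044, 0.144], [0.031, -0.044, 0.144], [0, 0.011, 0.06], [0, 0.011, 0.06], [0, 0.011, 0.06], [0, 0.011, 0.06], [0, 0.011, 0.06]], twist=[[0, 0, 0], [0, 0, 0], [0, 0, 0], [0, 0, 0], [0, 0, 0], [0, 0, 0], [0, 0, 0], [0, 0, 0]])

```text
t: 2.5
tool_pos: [0.5713, -0.1172, 0.1257]
orientation: [3.141, 0.026, 0.003]
force: [0.7, -0.4, 0.9]
opening: 0.0008
gripper_force: 0.3
```

Emit:
play_rows(slide=[[0, 0, 0.02], [0, 0, 0.02], [0, 0, 0.01], [0, 0, 0.01], [0, 0, 0.01], [0, 0, 0], [0, 0, 0], [0, 0, 0]], twist=[[0, 0, 0], [0, 0, 0], [0, 0, 0], [0, 0, 0], [0, 0, 0], [0, 0, 0], [0, 0, 0], [0, 0, 0]])

```text
t: 3.3
tool_pos: [0.5709, -0.1161, 0.1083]
orientation: [-3.141, -0.028, -0.0]
force: [0.5, 0.4, -0.2]
opening: 0.0004
gripper_force: 0.2
```

Emit:
play_rows(slide=[[0, 0, 0.004], [0, 0, 0.004], [0, 0, 0.004], [0, 0, 0.004], [0, 0, 0.004], [0, 0, 0], [0, 0, 0], [0, 0, 0]], twist=[[0, 0, 0], [0, 0, 0], [0, 0, 0], [0, 0, 0], [0, 0, 0], [0, 0, 0], [0, 0, 0], [0, 0, 0]])

```text
t: 4.1
tool_pos: [0.5714, -0.1162, 0.1074]
orientation: [3.141, 0.028, 0.003]
force: [-14.1, 4.3, 28.8]
opening: 0.0004
gripper_force: 14.5
```

Emit:
play_rows(slide=[[0, 0, -0.19], [0, 0, -0.19], [0, 0, -0.19], [0, 0, -0.19], [0, -0.18, 0], [0, -0.18, 0], [0, -0.18, 0], [0, -0.18, 0]], twist=[[0, 0, 0], [0, 0, 0], [0, 0, 0], [0, 0, 0], [0, 0, 0], [0, 0, 0], [0, 0, 0], [0, 0, 0]])

```text
t: 4.9
tool_pos: [0.5674, 0.0653, 0.2933]
orientation: [-3.141, -0.027, -0.001]
force: [0.5, 1.1, -0.1]
opening: 0.0002
gripper_force: 0.0
```

Emit:
play_rows(slide=[[0, -0.14, 0], [0, 0, 0], [0, 0, 0.15], [0, 0, 0.15], [0, -0.02, 0.06], [0, -0.02, 0.06], [0, -0.02, 0.06], [0, -0.02, 0.06]], twist=[[0, 0, 0], [0, 0, 0], [0, 0, 0], [0, 0, 0], [0, 0, 0], [0, 0, 0], [0, 0, 0], [0, 0, 0]])

```text
t: 5.7
tool_pos: [0.5677, 0.1192, 0.1587]
orientation: [-3.141, -0.027, -0.004]
force: [-0.1, -0.5, 1.0]
opening: 0.0006
gripper_force: 0.4
```

Continue down to about 0.108, moving outward to y about 0.14.

Emit:
play_rows(slide=[[0, -0.02, 0.05], [0, -0.02, 0.05], [0, -0.02, 0.05], [0, -0.01, 0.03], [0, 0, 0.02], [0, 0, 0.01], [0, 0, 0], [0, 0, 0]], twist=[[0, 0, 0], [0, 0, 0], [0, 0, 0], [0, 0, 0], [0, 0, 0], [0, 0, 0], [0, 0, 0], [0, 0, 0]])

```text
t: 6.5
tool_pos: [0.5661, 0.1368, 0.1079]
orientation: [-3.141, -0.028, 0.0]
force: [-10.7, 0.7, 17.0]
opening: 0.0004
gripper_force: 8.4
```

Emit:
play_rows(slide=[[0, 0, 0.004], [0, 0, 0.004], [0, 0, 0.004], [0, 0, 0.004], [0, 0, 0], [0, 0, 0], [0, 0, 0], [0, 0, 0]], twist=[[0, 0, 0], [0, 0, 0], [0, 0, 0], [0, 0, 0], [0, 0, 0], [0, 0, 0], [0, 0, 0], [0, 0, 0]])

```text
t: 7.3
tool_pos: [0.5665, 0.1369, 0.1073]
orientation: [-3.141, -0.028, -0.002]
force: [-23.2, -1.5, 40.6]
opening: 0.0001
gripper_force: 20.0
```

Emit:
play_rows(slide=[[0, 0, -0.19], [0, 0, -0.19], [0, 0, -0.19], [0, 0, -0.19], [0.009, 0.16, -0.1], [0.009, 0.16, -0.1], [0.009, 0.16, -0.1], [0, 0, 0]], twist=[[0, 0, 0], [0, 0, 0], [0, 0, 0], [0, 0, 0], [0, 0, 0], [0, 0, 0], [0, 0, 0], [0, 0, 0]])

```text
t: 8.1
tool_pos: [0.5767, 0.0117, 0.3714]
orientation: [3.139, 0.02, 0.011]
force: [-0.1, -0.2, 0.4]
opening: 0.0006
gripper_force: 0.0
```

Emit:
play_rows(slide=[[0, 0, 0], [0, 0, 0], [0, 0, 0], [0, 0, 0], [0, 0, 0], [0, 0, 0], [0, 0, 0], [0, 0, 0]], twist=[[0, 0, 0], [0, 0, 0], [0, 0, 0], [0, 0, 0], [0, 0, 0], [0, 0, 0], [0, 0, 0], [0, 0, 0]], fingers=-1)

```text
t: 8.9
tool_pos: [0.5752, 0.0165, 0.3666]
orientation: [-3.141, -0.028, 0.0]
force: [1.0, 0.4, -0.1]
opening: 0.06
gripper_force: 0.0
```

Run:
```python
from h import *
np.set_printoptions(suppress=True,precision=4)
s=robot.read_state();print(s['t'],s['tool_pos'],s['orientation'],s['q'][5],s['force'],s['opening'])
I=[]
for n in("top","side"):
    p,C=look(n);I.append(p);P=C.reshape(-1,3)
    o=P[(P[:,0]>.53)&(P[:,0]<.616)&(abs(P[:,1]-.014)<.04)&(P[:,2]>.175)&(P[:,2]<.205)]
    if len(o): print(n,"handle",len(o),np.median(o,0),np.percentile(o,[3,97],axis=0))
    for a,b in((.03,.06),(.06,.1),(.1,.13),(.13,.16),(-.03,-.0),(-.07,-.03),(-.1,-.07),(-.125,-.1)):
        f=P[(P[:,0]>.51)&(P[:,0]<.63)&(P[:,1]>a)&(P[:,1]<b)&(P[:,2]>.06)&(P[:,2]<.24)]
        if len(f): print(n,a,b,len(f),np.percentile(f[:,2],[5,50,95]))
cv2.imwrite("pics/b.png",np.hstack([I[0][100:330,150:500],I[1][150:380,180:450]])[:,:,::-1])
```

```text
8.9 [0.5752 0.0165 0.3666] [-3.1414 -0.0278  0.    ] 1.4926228749015085 [ 1.0411  0.3924 -0.1181] 0.05999076399880621
top handle 202 [0.5515 0.0185 0.1974] [[0.5305 0.0092 0.1929]
 [0.5712 0.0291 0.2017]]
top 0.03 0.06 298 [0.1048 0.1086 0.1128]
top 0.06 0.1 491 [0.1042 0.1087 0.1128]
top 0.1 0.13 341 [0.1037 0.1087 0.1131]
top 0.13 0.16 371 [0.1047 0.1086 0.1131]
top -0.03 -0.0 7 [0.1045 0.1084 0.1119]
top -0.07 -0.03 522 [0.1046 0.1089 0.113 ]
top -0.1 -0.07 521 [0.1044 0.1089 0.113 ]
top -0.125 -0.1 561 [0.1047 0.1089 0.1134]
side handle 271 [0.5733 0.0105 0.1945] [[0.5329 0.0046 0.182 ]
 [0.6139 0.0294 0.198 ]]
side 0.03 0.06 260 [0.1038 0.1071 0.11  ]
side 0.06 0.1 284 [0.1046 0.1072 0.1097]
side 0.1 0.13 192 [0.1051 0.1073 0.1096]
side 0.13 0.16 146 [0.1048 0.1071 0.1094]
side -0.03 -0.0 252 [0.1053 0.1074 0.1097]
side -0.07 -0.03 368 [0.1053 0.1074 0.1095]
side -0.1 -0.07 288 [0.1051 0.1071 0.1094]
side -0.125 -0.1 424 [0.0654 0.1062 0.1095]
```

View pics/b.png

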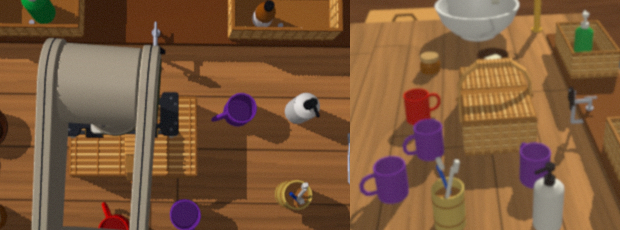

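Both shut flaps sit flat at z ≈ 0.108, the handle is centred at about (0.573, 0.017), and the basket has not moved. I'll descend to grip it.

Emit:
play_rows(slide=[[-0.008, 0, 0.1], [0, 0, 0.14], [0, 0, 0.14], [0, 0, 0.14], [0, 0, 0.13], [0, 0, 0.1], [0, 0, 0.05], [0, 0, 0]], twist=[[0, 0, 0], [0, 0, 0], [0, 0, 0], [0, 0, 0], [0, 0, 0], [0, 0, 0], [0, 0, 0], [0, 0, 0]])

```text
t: 9.8
tool_pos: [0.5719, 0.0164, 0.1647]
orientation: [-3.141, -0.027, 0.006]
force: [-0.3, -0.5, 0.6]
opening: 0.0929
gripper_force: 0.0
```

Emit:
play_rows(slide=[[0, 0, 0], [0, 0, 0], [0, 0, 0], [0, 0, 0], [0, 0, 0], [0, 0, 0], [0, 0, 0], [0, 0, 0]], twist=[[0, 0, 0], [0, 0, 0], [0, 0, 0], [0, 0, 0], [0, 0, 0], [0, 0, 0], [0, 0, 0], [0, 0, 0]], fingers=1, force=55)

```text
t: 10.6
tool_pos: [0.5731, 0.0163, 0.1666]
orientation: [-3.141, -0.028, 0.0]
force: [0.2, -0.1, -0.3]
opening: 0.0338
gripper_force: 0.0
```

Emit:
play_rows(slide=[[0, 0, 0], [0, 0, 0], [0, 0, 0], [0, 0, 0], [0, 0, 0], [0, 0, 0], [0, 0, 0], [0, 0, 0]], twist=[[0, 0, 0], [0, 0, 0], [0, 0, 0], [0, 0, 0], [0, 0, 0], [0, 0, 0], [0, 0, 0], [0, 0, 0]])

```text
t: 11.4
tool_pos: [0.5731, 0.0164, 0.1666]
orientation: [-3.141, -0.028, 0.0]
force: [-0.2, 5.4, 0.0]
opening: 0.0235
gripper_force: 55.0
```

Gripped. I'll lift 2 cm slowly first.

Emit:
play_rows(slide=[[0, 0, -0.01], [0, 0, -0.01], [0, 0, -0.02], [0, 0, -0.02], [0, 0, -0.02], [0, 0, 0], [0, 0, 0], [0, 0, 0]], twist=[[0, 0, 0], [0, 0, 0], [0, 0, 0], [0, 0, 0], [0, 0, 0], [0, 0, 0], [0, 0, 0], [0, 0, 0]])

```text
t: 12.2
tool_pos: [0.573, 0.0163, 0.1864]
orientation: [-3.141, -0.027, 0.001]
force: [-0.3, -0.1, -8.1]
opening: 0.0235
gripper_force: 55.0
```

```bash
cat >> h.py <<'E'
def tilt():
    s=robot.read_state();print(s['t'],s['tool_pos'],s['orientation'],s['force'],s['wrist_torque'],s['opening'],s['gripper_force'])
    top=s['tool_pos'][2]+.019-.19+.108
    p,C=look("side");P=C.reshape(-1,3)
    f=P[(P[:,0]>.5)&(P[:,0]<.64)&(P[:,1]>-.11)&(P[:,1]<.14)&(abs(P[:,2]-top)<.04)]
    f=f[(abs(f[:,1]-.017)>.035)]
    for _ in range(4):
        A=np.c_[f[:,:2]-[.573,.017],np.ones(len(f))];k=np.linalg.lstsq(A,f[:,2],rcond=None)[0];f=f[abs(A@k-f[:,2])<.008]
    print("plane slopes x,y,height",k,len(f),"expected",top);return p
E
python3 -c "
from h import *
np.set_printoptions(suppress=True,precision=4)
tilt()"
```

```text
12.2 [0.573  0.0163 0.1864] [-3.1415 -0.0274  0.0007] [-0.3363 -0.0873 -8.0726] [ 0.0243  0.1081 -0.016 ] 0.023478812915406554 54.99690592288971
plane slopes x,y,height [-0.0044 -0.0019  0.1271] 1645 expected 0.12339137449184105
```

Level and holding. I'll lift 8 cm more.

Emit:
play_rows(slide=[[0, 0, -0.02], [0, 0, -0.04], [0, 0, -0.06], [0, 0, -0.06], [0, 0, -0.06], [0, 0, -0.04], [0, 0, -0.03], [0, 0, -0.01]], twist=[[0, 0, 0], [0, 0, 0], [0, 0, 0], [0, 0, 0], [0, 0, 0], [0, 0, 0], [0, 0, 0], [0, 0, 0]])

```text
t: 13.05
tool_pos: [0.5736, 0.0163, 0.2679]
orientation: [3.141, 0.027, 0.002]
force: [0.8, -0.1, -8.7]
opening: 0.024
gripper_force: 55.0
```

Emit:
play_rows(slide=[[0, 0, 0], [0, 0, 0], [0, 0, 0], [0, 0, 0], [0, 0, 0], [0, 0, 0], [0, 0, 0], [0, 0, 0]], twist=[[0, 0, 0], [0, 0, 0], [0, 0, 0], [0, 0, 0], [0, 0, 0], [0, 0, 0], [0, 0, 0], [0, 0, 0]])

```text
t: 13.85
tool_pos: [0.5732, 0.0163, 0.2666]
orientation: [-3.141, -0.028, -0.0]
force: [-0.3, -0.5, -9.0]
opening: 0.0237
gripper_force: 55.0
```

```bash
python3 -c "
from h import *
np.set_printoptions(suppress=True,precision=4)
cv2.imwrite('pics/c.png',tilt()[:,:,::-1])"
```

```text
13.85 [0.5732 0.0163 0.2666] [-3.1414 -0.0276 -0.    ] [-0.3103 -0.501  -9.0144] [ 0.0158  0.0744 -0.0524] 0.02366204903440159 54.9970006942749
plane slopes x,y,height [-0.0034 -0.0017  0.2073] 1606 expected 0.20363736419122264
```

View pics/c.png

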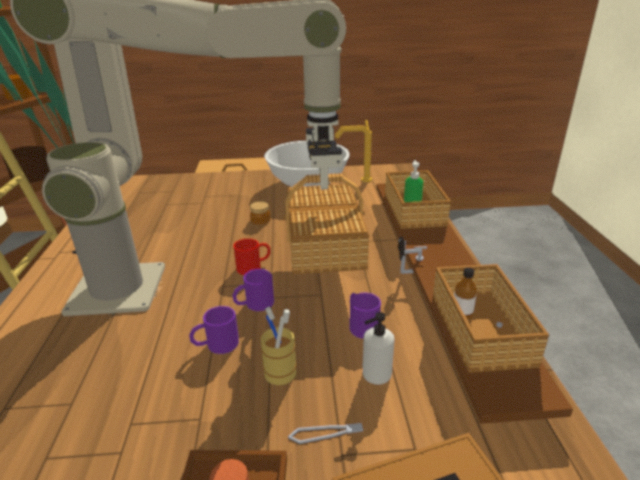

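The basket hangs level and shut at about (327,235), 10 cm up, and nothing around it has moved. I'll hand in.

```bash
python3 -c "
from plant import robot
print(robot.close_job())"
```

```text
the job is handed in; nothing more can be done
None
```

The job is handed in: both flaps are pressed shut, and the arm is holding the basket level and steady by its handle, about 10 cm above the washstand, with nothing around it visibly moved; no verdict was returned.

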